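Find the printing-block chest's free bay and push its lid open

TASK

Find the storage bay that has room for another printing block: press gently with a fingertip on one end of each of the chest's four identical see-saw lids until you find the one that rocks, the others being propped from below by full bays. Then push that end of it down into the bay until the lid stands well open, tilted by 50 degrees or so, and leave it like that; do not force the firm lids, and do not pick up or shift anything else on the table or chest.

Things in the scene. Friction and masses are not known exactly. Their poses are not given: they have to be found in the camera images.
- chest: low fixed wooden chest, a little darker than its lids, 154 (its x) x 470 (its y) x 85 mm high; origin at the centre of its underside, x axis away from the robot within 0.3 rad. Four bays in a row along y, 90 mm apart, each under an identical lid flush with the rim; a flat ledge 50 mm wide at each end. Bays are 80 (y) x 134 (x) mm, 71 mm deep below the lid: three are full to 1 mm under the lid, one (it varies) holds only a 10 mm thin block
- lid_a_mid (a point): centre of the upper face of lid a (leftmost (largest y)) when shut, fixed to the chest 85 mm above the table; axes as the chest's. The lid is a flat wooden board 130 (x) x 76 (y) x 8 mm that see-saws on a level axle along y, 4 mm below this point. It is balanced and slightly stiff: 0.03 N m turns it, and it stays where it is left
- lid_a (a joint): tilt of that lid in rad: 0 level (shut), positive when the end towards the robot is down, negative when the far end is down; stops at 1.1 either way. A lid over a full bay gives only some 0.02 to 0.05 rad
- lid_b_mid (a point): centre of the upper face of lid b (second from the left) when shut, fixed to the chest 85 mm above the table; axes as the chest's. The lid is a flat wooden board 130 (x) x 76 (y) x 8 mm that see-saws on a level axle along y, 4 mm below this point. It is balanced and slightly stiff: 0.03 N m turns it, and it stays where it is left
- lid_b (a joint): tilt of that lid in rad: 0 level (shut), positive when the end towards the robot is down, negative when the far end is down; stops at 1.1 either way. A lid over a full bay gives only some 0.02 to 0.05 rad
- lid_c_mid (a point): centre of the upper face of lid c (third from the left) when shut, fixed to the chest 85 mm above the table; axes as the chest's. The lid is a flat wooden board 130 (x) x 76 (y) x 8 mm that see-saws on a level axle along y, 4 mm below this point. It is balanced and slightly stiff: 0.03 N m turns it, and it stays where it is left
- lid_c (a joint): tilt of that lid in rad: 0 level (shut), positive when the end towards the robot is down, negative when the far end is down; stops at 1.1 either way. A lid over a full bay gives only some 0.02 to 0.05 rad
- lid_d_mid (a point): centre of the upper face of lid d (rightmost) when shut, fixed to the chest 85 mm above the table; axes as the chest's. The lid is a flat wooden board 130 (x) x 76 (y) x 8 mm that see-saws on a level axle along y, 4 mm below this point. It is balanced and slightly stiff: 0.03 N m turns it, and it stays where it is left
- lid_d (a joint): tilt of that lid in rad: 0 level (shut), positive when the end towards the robot is down, negative when the far end is down; stops at 1.1 either way. A lid over a full bay gives only some 0.02 to 0.05 rad
- ink_1: small ink bottle, 34 mm across, 75 mm tall, on the table behind the chest; origin at the centre of its underside. To be left alone
- ink_2: like ink_1, on the table behind the chest; origin at the centre of its underside. To be left alone
- ink_3: like ink_1, on the table behind the chest; origin at the centre of its underside. To be left alone
- stamp: wooden hand stamp, 50 x 30 x 26 mm, standing on the left end ledge of the chest; origin at the centre of its underside. To be left alone
- brayer: ink roller with a wooden handle, about 170 x 106 x 40 mm, on the table to the left; origin on the table under the roller. To be left alone
- mug: green mug, 76 mm across, 90 mm tall, on the table to the right; origin at the centre of its underside. To be left alone
- spray: spray bottle with a yellow head, 68 mm across, 190 mm tall, on the table to the right; origin at the centre of its underside. To be left alone

How it is judged:
By the outcome, as a careful person would: the job done as asked, in the order asked, and still so for the second after the job is handed in, with the robot touching nothing.
It also fails if it takes over 58 s, if anything falls off the work surface, if the arm or the gripper's body presses on something with over 40 N, if the wrist force passes 120 N, or if a joint passes its speed limit or range.

ROBOT

A 6-joint arm with a two-finger parallel gripper is mounted at the origin on the work surface. World frame = base frame: x ahead of the robot, y to its left, z up, the work surface at z = 0. Lengths are in mm, angles in rad, forces in N, time in s.
With the tool pointing down it reaches from about 325 to 775 mm from the base axis. Payload 5.5 kg.
Tool frame: the origin (TCP) lies at the very end of the fingers, on their centre line; the grasp point (between the pads) lies arm.grip_depth behind it (arm.grip_depth is the distance from the TCP to the grasp point, in mm); z points along the fingers, y is the direction in which the jaws open and shut (so a half turn about z gives the same grasp; the last joint's range is limited). The gripper opens to 88 mm and grips with 3 to 60 N. Pads are 20 mm wide; open, the fingers measure 115 mm over their backs; the gripper's body (75 mm by 178 mm) begins 61 mm behind the grasp point.
Start: joints at [1.247, 0.091, 1.231, -0, 1.82, -0.057], TCP at [158.192, 578.785, 222.631] pointing down, gripper open.
Joint ranges: [-2.87, 2.87], [-0.86, 2.18], [0.17, 2.46], [-1.51, 4.65], [0.06, 2.69], [-2.65, 2.65]. Speed limits (rad/s): [2.57, 2.57, 3.01, 3.14, 3.14, 3.14].

INTERFACE

Orientations are given as a unit quaternion [x, y, z, w].
In Python, from plant import arm, effector, kin, telemetry, eyes, job gives the robot as it stands. Calls block until the motion is done:
- arm.move_to(position, orientation): joint-space move of the TCP to a pose.
- arm.move_linear(position, attitude=None, rate=150, threshold=None): straight line of the TCP; attitude=None keeps the orientation; rate is the mean speed in mm/s. With threshold (N) it stops when the force on the tool has changed by that much, and returns True; else False.
- arm.movej(angles): joint-space move.
- effector.command_gripper(opening, grip_force=None): finger opening in mm; grip_force is the grip in N (None keeps the last); returns when the fingers have stopped.
- arm.hold(seconds).
- kin.solve_ik(position, orientation): joint angles nearest the present ones, or None.
- telemetry.get_state(): the state.
- eyes.camera(name): name is "scene" or "side" or "wrist"; returns a dict with "image" (420x560x3 uint8, red, green, blue), "intrinsics" (3x3 intrinsics, pixels), "extrinsics" (4x4, takes a point from camera to world coordinates); the wrist camera has in their place "mount" (4x4, takes a point from camera to tool coordinates, whose origin is the TCP and whose axes are the flange's). Camera axes: x right, y up, looking along -z (the intrinsics and any distortion apply to the point x, -y, -z); pixel columns grow to the right and rows downward; lengths in mm; the calibration is good to about 2 mm. A picture is of the moment at which its call begins: read the wrist's pose just before it. There is no depth.
A pose or a line that the arm cannot do raises arm.Unreachable and nothing moves.
- job.close_job(): hands the job in, once; it reports no verdict.
The state is a dict: "time_s": time; "joint_pos": joint angles; "dq": joint speeds; "joint_torque": joint torques, N m; "ee_pos": TCP position; "ee_rot": TCP orientation; "wrist_force": force on the tool from outside, world axes, zero at the start; "wrist_torque": the same for the moment, N m; "grip_width": finger opening in mm.
Only numpy, scipy, OpenCV 4.12 (cv2) and the standard library are available. Lean on these libraries where they do the work, as an engineer would, in place of code of your own. Each camera call takes 0.05 s, during which the arm holds its last target. There are 200 camera calls.

## Working session

There is one attempt and no reset: what is moved stays moved. The work goes in short steps, each a Python script; the robot and the scene stay as the last script left them, time stands still between calls to the robot, and variables do not carry over. Pictures are saved under pics/ and viewed, about 8 in all and at most 12, crops included, and the job is handed in when it is done.

```bash
mkdir -p pics
python3 - <<'E'
from plant import arm,effector,kin,telemetry,eyes,job
import cv2,numpy as np
for n in("scene","side"):
    c=eyes.camera(n);cv2.imwrite(f"pics/{n}0.png",c["image"][:,:,::-1]);np.savez(f"{n}0.npz",**{k:v for k,v in c.items() if isinstance(v,np.ndarray) or isinstance(v,list)})
    print(n,c.keys(),np.round(c["intrinsics"],1).tolist(),np.round(c["extrinsics"],3).tolist(), c.get("distortion"))
s=telemetry.get_state();print(s,arm.grip_depth)
E
```

```text
scene dict_keys(['image', 'intrinsics', 'extrinsics']) [[459.2, 0.0, 289.3], [0.0, 459.2, 207.9], [0.0, 0.0, 1.0]] [[-0.75, -0.565, 0.344, 1008.159], [0.661, -0.645, 0.384, 515.38], [0.005, 0.515, 0.857, 1218.688], [0.0, 0.0, 0.0, 1.0]] None
side dict_keys(['image', 'intrinsics', 'extrinsics']) [[442.8, 0.0, 275.0], [0.0, 442.8, 212.8], [0.0, 0.0, 1.0]] [[0.998, 0.045, -0.039, 480.637], [-0.057, 0.53, -0.846, -1095.928], [-0.018, 0.847, 0.532, 784.782], [0.0, 0.0, 0.0, 1.0]] None
{'time_s': 0.1, 'joint_pos': array([ 1.24732269e+00,  9.17537331e-02,  1.23174758e+00, -3.08610166e-06,
        1.81982962e+00, -5.66782477e-02]), 'dq': array([ 0.00074279, -0.00094886, -0.00123905, -0.00010444, -0.00136718,
       -0.00040011]), 'joint_torque': array([ 3.06506052e-03, -4.47858846e+01, -4.07569492e+01,  7.00693089e-02,
        2.83966359e-02, -1.33005715e-04]), 'ee_pos': array([158.08767161, 578.51443151, 221.64793738]), 'ee_rot': array([ 1.33002736e-01,  9.91115289e-01, -8.53767685e-04, -1.62740484e-04]), 'wrist_force': array([-0.21041061, -0.17898239,  1.14386655]), 'wrist_torque': array([-0.04488213, -0.00254189, -0.04261336]), 'grip_width': 87.85111259962386} 18.700000000000003
```

View pics/scene0.png

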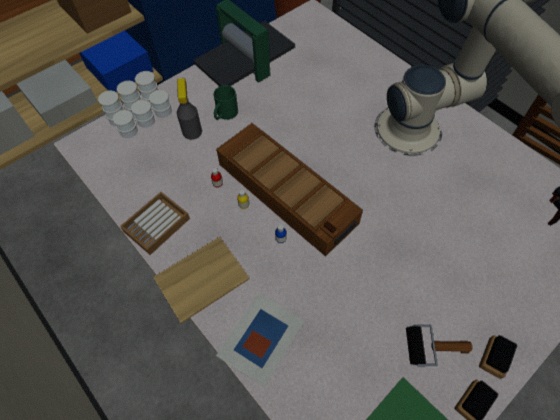

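View pics/side0.png

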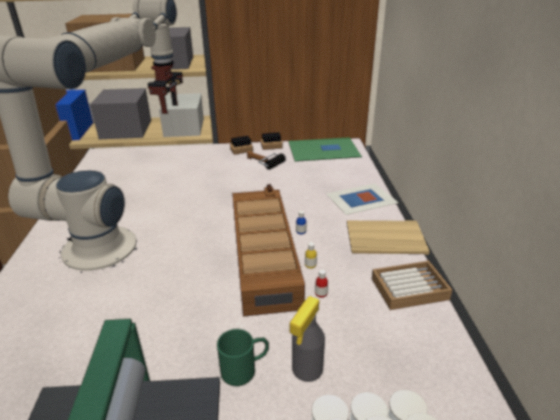

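The scene view shows the chest from about (250,128) to (330,250), with four lighter lids near (255,150), (280,168), (302,186) and (325,206). The stamp is at (330,226) on the +y end. The side view shows the lids stacked from (259,208) to (268,263).

```bash
cat > h.py <<'E'
import cv2,numpy as np
def ray(c,p):
    K,T=np.array(c["intrinsics"]),np.array(c["extrinsics"])
    d=np.linalg.inv(K)@[p[0],p[1],1]; d=T[:3,:3]@(d*[1,-1,-1]); return T[:3,3],d/np.linalg.norm(d)
def onz(c,p,z):
    o,d=ray(c,p); return o+d*(z-o[2])/d[2]
def tri(c1,p1,c2,p2):
    o1,d1=ray(c1,p1);o2,d2=ray(c2,p2)
    a=np.linalg.lstsq(np.c_[d1,-d2],o2-o1,rcond=None)[0]
    A,B=o1+a[0]*d1,o2+a[1]*d2; return (A+B)/2,np.linalg.norm(A-B)
E
python3 - <<'E'
import cv2,numpy as np
from h import *
cs={}
R={}
roi={"scene":(205,115,370,260),"side":(225,180,310,315)}
tiles=[]
for n in roi:
    c=dict(np.load(n+"0.npz"));cs[n]=c
    x0,y0,x1,y1=roi[n]; im=c["image"][y0:y1,x0:x1]
    big=cv2.resize(im,None,fx=4,fy=4,interpolation=cv2.INTER_CUBIC)
    hsv=cv2.cvtColor(big,cv2.COLOR_RGB2HSV)
    brown=(hsv[...,1]>70)&(hsv[...,0]<25)
    t=cv2.threshold(hsv[...,2][brown].reshape(-1,1),0,255,cv2.THRESH_OTSU)[0]
    m=(brown&(hsv[...,2]>t)).astype(np.uint8)*255
    m=cv2.morphologyEx(m,cv2.MORPH_OPEN,np.ones((7,7)))
    k,lab,st,ce=cv2.connectedComponentsWithStats(m)
    print(n,t)
    cons,_=cv2.findContours(m,cv2.RETR_EXTERNAL,cv2.CHAIN_APPROX_NONE)
    for q in cons:
        if cv2.contourArea(q)<2000: continue
        M=cv2.moments(q); ctr=np.array([M['m10'],M['m01']])/M['m00']/4-.375+[x0,y0]
        rr=cv2.minAreaRect(q)
        print(ctr.round(1),cv2.contourArea(q)/16,np.round(rr[1],0)/4,onz(c,ctr,85).round(1))
        R.setdefault(n,[]).append(ctr)
    cv2.drawContours(big,cons,-1,(0,255,0),1)
    tiles.append(cv2.resize(big,(int(560*big.shape[1]/big.shape[0]),560)) if n=="side" else cv2.resize(big,(440,int(440*big.shape[0]/big.shape[1]))))
H=max(t.shape[0] for t in tiles)
cv2.imwrite("pics/m.png",np.hstack([cv2.copyMakeBorder(t,0,H-t.shape[0],0,0,0) for t in tiles])[...,::-1])
if all(len(v)==4 for v in R.values()):
    for a,b in zip(sorted(R["scene"],key=lambda p:-p[0]),sorted(R["side"],key=lambda p:p[1])): print("tri",*tri(cs["scene"],a,cs["side"],b))
E
```

```text
scene 65.0
[217.6 250.7] 458.21875 [30.75 22.25] [790.7 -19.1  85. ]
[288.9 179. ] 5531.84375 [152.25  46.25] [487.8 -69.2  85. ]
side 124.0
[263.  242.3] 5008.65625 [98. 64.] [ 491.2 -129.9   85. ]
```

View pics/m.png

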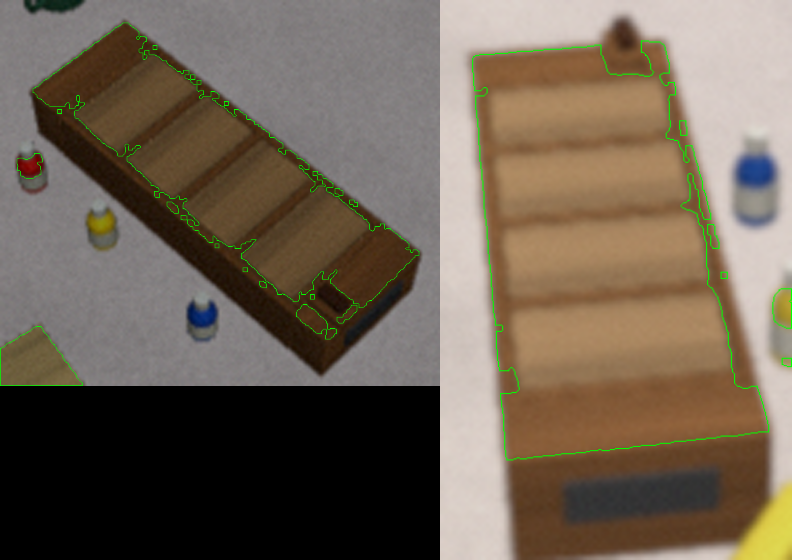

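The top-face outline is clear in both views, but the value threshold merges the rim with the lids. The lids look less saturated, so I'll split on saturation and check against the top-face corners.

Run:
```python
import cv2,numpy as np
from h import *
cs={};R={}
roi={"scene":(205,115,370,260),"side":(225,180,310,315)}
for n in roi:
    c=dict(np.load(n+"0.npz"));cs[n]=c
    x0,y0,x1,y1=roi[n]; im=c["image"][y0:y1,x0:x1]
    big=cv2.GaussianBlur(cv2.resize(im,None,fx=4,fy=4,interpolation=cv2.INTER_CUBIC),(0,0),3)
    hsv=cv2.cvtColor(big,cv2.COLOR_RGB2HSV)
    brown=(hsv[...,1]>70)&(hsv[...,0]<25)
    t=cv2.threshold(hsv[...,1][brown].reshape(-1,1),0,255,cv2.THRESH_OTSU)[0]
    m=(brown&(hsv[...,1]<t)&(hsv[...,2]>50)).astype(np.uint8)*255
    m=cv2.morphologyEx(m,cv2.MORPH_OPEN,np.ones((13,13)))
    cons,_=cv2.findContours(m,cv2.RETR_EXTERNAL,cv2.CHAIN_APPROX_NONE)
    print(n,t)
    for q in cons:
        if cv2.contourArea(q)<5000: continue
        M=cv2.moments(q); ctr=np.array([M['m10'],M['m01']])/M['m00']/4-.375+[x0,y0]
        rr=cv2.minAreaRect(q)
        print(ctr.round(1),cv2.contourArea(q)/16,np.round(np.array(rr[1])/4,1),onz(c,ctr,85).round(1))
        R.setdefault(n,[]).append(ctr)
if all(len(v)==4 for v in R.values()):
    for a,b in zip(sorted(R["scene"],key=lambda p:-p[0]),sorted(R["side"],key=lambda p:p[1])): print("tri",*tri(cs["scene"],a,cs["side"],b))
P={"scene":np.array([(125,22),(33,92),(420,253),(323,333)])/2.667+[205,115],
 "side":np.array([(507,459),(769,432),(472,56),(666,42)])/4.148-[440/4.148,0]+[225,180]}
for n in P:
    q=np.array([onz(cs[n],p,85) for p in P[n]]);print(n,q.round(0).tolist(),q.mean(0).round(1))
for a,b in zip(P["scene"],P["side"]): print(tri(cs["scene"],a,cs["side"],b))
```

```text
scene 155.0
[217.5 250.8] 450.5625 [21.5 30. ] [791.1 -19.1  85. ]
[319.2 205.6] 1031.8125 [25.9 44.5] [483.5  58.5  85. ]
[296.7 187.3] 955.125 [24.6 43.8] [490.  -31.5  85. ]
[275.5 169.8] 889.21875 [23.3 43.4] [ 496.  -121.4   85. ]
[255.1 153.1] 831.3125 [22.3 42.6] [ 502.4 -211.3   85. ]
side 128.0
[268.1 261.6] 984.15625 [19.7 53.2] [ 501.2 -213.5   85. ]
[264.4 240.9] 818.78125 [17.6 49.7] [ 495.1 -123.4   85. ]
[261.1 222.5] 689.9375 [16.  46.8] [488.9 -32.6  85. ]
[258.5 206.5] 572.5625 [13.9 45.1] [483.7  56.7  85. ]
scene [[433.0, -312.0, 85.0], [582.0, -300.0, 85.0], [400.0, 151.0, 85.0], [545.0, 152.0, 85.0]] [490.1 -77.2  85. ]
side [[434.0, -317.0, 85.0], [583.0, -305.0, 85.0], [403.0, 144.0, 85.0], [554.0, 153.0, 85.0]] [493.6 -81.5  85. ]
(array([ 433.14189577, -313.91756721,   82.88799074]), np.float64(1.4670362812487718))
(array([ 582.05771914, -301.75525226,   82.23313682]), np.float64(2.409145622016589))
(array([400.99306114, 150.16971042,  82.51721014]), np.float64(4.607950568089326))
(array([550.30225492, 152.06204526,  86.98246614]), np.float64(8.007199939334003))
```

The two views agree to 2 mm: lid centres lie at 90 mm pitch, height ≈83–85 mm, and yaw ≈0.067. Next I'll close the gripper and probe the near ends from lid a onward, stopping at the one that rocks.

```bash
cat >> h.py <<'E'
yaw=np.arctan2(18.2,270)
ex=np.array([np.cos(yaw),np.sin(yaw),0]);ey=np.array([-np.sin(yaw),np.cos(yaw),0])
L={k:np.array([492.6,-77.3,85.])+ey*(135-90*i) for i,k in enumerate("abcd")}
h=np.pi/4*2/1+yaw/2
Q=[float(np.cos(h)),float(np.sin(h)),0.,0.]
E
python3 - <<'E'
from plant import arm,effector,kin,telemetry,eyes,job
from h import *
print(L,Q)
effector.command_gripper(0)
up=np.array([0,0,1.])
T=lambda k,dz:L[k]-ex*48+up*dz
arm.move_to(T("a",50).tolist(),Q)
c=eyes.camera("wrist");cv2.imwrite("pics/w0.png",c["image"][...,::-1])
for k in "abcd":
    arm.move_linear(T(k,15).tolist(),rate=150)
    arm.move_linear(T(k,4).tolist(),rate=60)
    hit=arm.move_linear(T(k,-7).tolist(),rate=12,threshold=4)
    s=telemetry.get_state();print(k,hit,s["ee_pos"].round(2),s["wrist_force"].round(2),round(s["time_s"],1))
    if not hit: break
    arm.move_linear(T(k,15).tolist(),rate=80)
c=eyes.camera("scene");cv2.imwrite("pics/s1.png",c["image"][...,::-1])
E
```

```text
{'a': array([483.52060391,  57.39433755,  85.        ]), 'b': array([489.57353464, -32.40188748,  85.        ]), 'c': array([ 495.62646536, -122.19811252,   85.        ]), 'd': array([ 501.67939609, -211.99433755,   85.        ])} [-0.0336464435919528, 0.9994337981245248, 0.0, 0.0]
a True [435.74  54.15  84.62] [-1.29  0.51  3.99] 4.9
b True [441.79 -35.64  84.63] [ 0.11 -0.36  4.68] 6.8
c False [ 447.74 -125.43   77.99] [0.28 0.2  0.64] 9.3
```

View pics/s1.png

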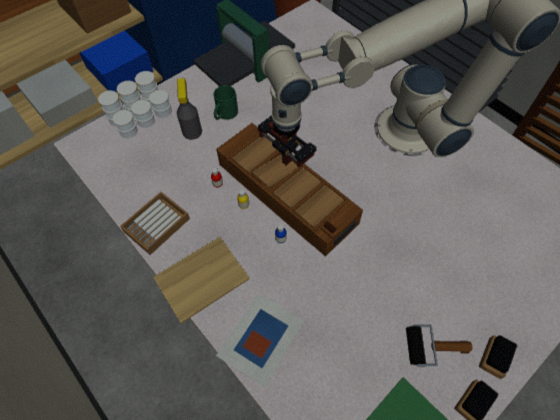

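View pics/w0.png

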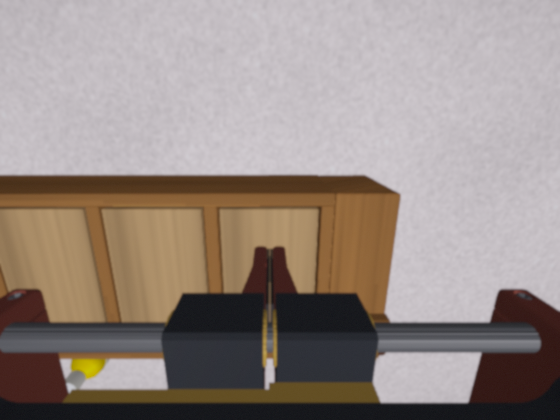

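In the wrist view the closed tip is over the near end of lid a, at about (270,250), well clear of the rim. Lids a and b stopped firm at 84.6 mm. Lid c gave 7 mm with no resistance, so it rocks, and I'll push it down.

Run:
```python
from plant import arm,effector,kin,telemetry,eyes,job
from h import *
T=lambda u,dz:(L["c"]-ex*u+[0,0,dz]).tolist()
for u,dz in((43,-20),(40,-36)):
    hit=arm.move_linear(T(u,dz),rate=25,threshold=12)
    s=telemetry.get_state();print(hit,s["ee_pos"].round(2),s["wrist_force"].round(2),round(s["time_s"],1))
    if hit: break
arm.move_linear(T(40,40),rate=60)
arm.move_linear(T(110,130),rate=150)
for n in("scene","side","wrist"):
    st=telemetry.get_state();c=eyes.camera(n)
    np.savez(n+"2.npz",pos=st["ee_pos"],rot=st["ee_rot"],**{k:v for k,v in c.items()})
    if n!="wrist":
        x0,y0,x1,y1={"scene":(205,115,370,260),"side":(225,180,310,315)}[n]
        im=cv2.resize(c["image"][y0:y1,x0:x1],None,fy=4,fx=4,interpolation=cv2.INTER_CUBIC)
        cv2.imwrite(f"pics/{n}2.png",im[:,:,::-1])
    else: cv2.imwrite("pics/wrist2.png",c["image"][...,::-1])
print(telemetry.get_state()["time_s"])
```

```text
False [ 452.74 -125.     64.9 ] [ 0.1   0.92 -0.33] 10.1
False [ 455.65 -124.83   48.86] [ 0.85 -0.33 -0.26] 10.9
13.375
```

View pics/side2.png

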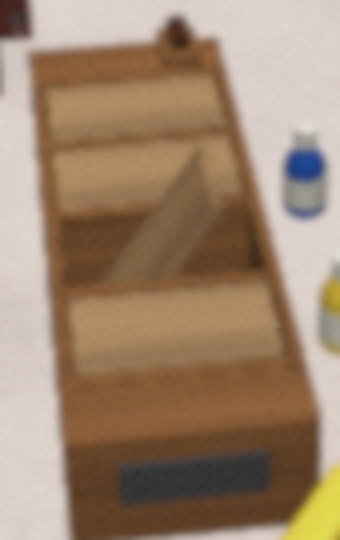

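View pics/scene2.png

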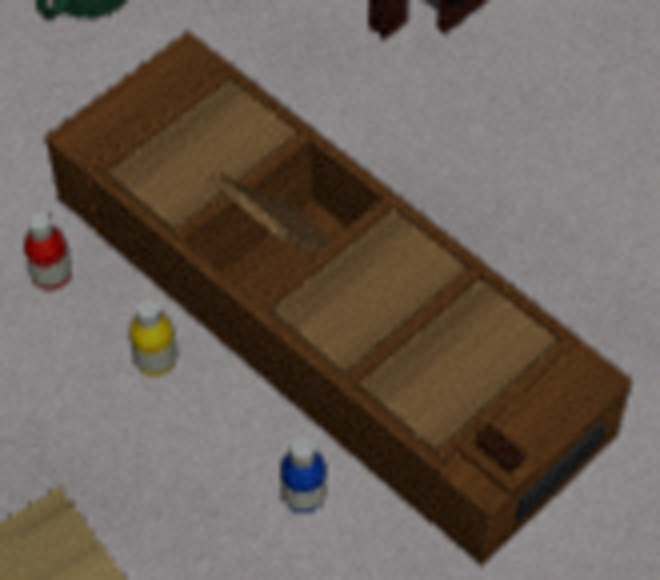

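The side view shows lid c standing open, with its raised far edge from (198,148) to (217,205) in the crop. The scene view shows it nearly edge-on from (220,178). I'll triangulate the raised edge to get the tilt.

Run:
```python
from h import *
s=dict(np.load("scene2.npz"));d=dict(np.load("side2.npz"))
S=lambda x,y:(205+x/4,115+y/4); D=lambda x,y:(225+x/4,180+y/4)
for n,a,b in(("d-side",(220,178),(217,205)),("b-side",(325,240),(198,148)),("b-side alt",(287,240),(198,148))):
    p,e=tri(s,S(*a),d,D(*b)); r=p-(L["c"]-[0,0,4]);u,z=r@ex,r[2]
    print(n,p.round(1),"gap",e.round(1),"u,z,y",u.round(1),z.round(1),(r@ey).round(1),"len",np.hypot(u,z).round(1),"tilt",np.degrees(np.arctan2(z,u)).round(1))
# side view alone: raised corners must lie on the planes y=-38 / +38 of the lid
for yy,b in((-38,(217,205)),(38,(198,148))):
    o,v=ray(d,D(*b)); t=((L["c"]+ey*yy-o)@ey)/(v@ey); r=o+t*v-(L["c"]-[0,0,4]); print(yy,(r@ex).round(1),r[2].round(1),np.degrees(np.arctan2(r[2],r@ex)).round(1))
```

```text
d-side [ 531.6 -151.7  134.8] gap 5.4 u,z,y 33.9 53.8 -31.9 len 63.6 tilt 57.8
b-side [515.8 -63.9 127. ] gap 22.9 u,z,y 24.0 46.0 56.8 len 51.9 tilt 62.4
b-side alt [526.  -78.8 131.3] gap 0.4 u,z,y 33.2 50.3 41.2 len 60.3 tilt 56.5
-38 35.7 56.8 57.9
38 32.7 52.5 58.1
```

Run:
```python
from plant import telemetry,job
s=telemetry.get_state();print(s["time_s"],s["ee_pos"].round(1),s["wrist_force"].round(2))
job.close_job()
```

```text
13.375 [ 385.8 -129.4  213.8] [ 0.42  0.15 -0.23]
the job is handed in; nothing more can be done
```

The bay with room is under lid c, third from the left. Its end towards the robot is now pushed down into the bay, and the lid stands open at roughly 52–58°.

- **Finding it:** I pressed the near ends in order with the gripper closed. Lids a and b stopped firm at about 4–5 N, and lid c gave about 7 mm with almost no force. I stopped there, so lid d was never touched.
- **Opening it:** I pushed c's near end down to 36 mm below the rim, feeling almost no force, then withdrew. The arm was clear of everything at hand-in, after 13.4 s.
- **Tilt check:** The raised edge in the camera views lies at 56–58°, or about 54° after allowing for lid thickness. The push depth suggests about 52°.
- **Disagreement:** One choice of pixel for the raised corner on lid b's side gave 62° but with a 23 mm mismatch between the views, so I rejected it. The other choice fitted to 0.4 mm.
- **Everything else:** In the last views the stamp, the ink bottles and the other lids looked undisturbed. The crops left out most of the mug and spray bottle and all of the brayer, so I did not recheck those. The arm did not go down near them.

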